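# Count four tablets into the counting tray's trough

## Task

Prepare the tablet sample on the counting tray: with the fingertips, sweep the four whole round tablets across the deck and over its edge into the trough, and leave the broken half tablet lying on the deck. When all four are in the trough, push the trough's hinged cover over and press it fully shut, so that the rest can be poured back without losing the count. Nothing is to be picked up, and the jar, the vial and the spatula beside the tray stay where they are.

Things in the scene. Friction and masses are not known exactly. Their poses are not given: they have to be found in the camera images.
- tray: dark grey tablet-counting tray on rubber feet; it does not slip or move. 208 mm along its own x, 193 mm along its own y without the spout. Origin on the worktop beneath it, z up; all tray measures are in this frame. The flat deck fills x = -98 to 98 and y = -35 to 95 mm; the trough lies beside it, at its -y side; 6 mm thick rims, 10 mm above the deck, on its other three sides
- deck_edge (a point): middle of the deck's open edge (tray x = 0, y = -35 mm, no rim), on the deck's surface 28 mm above the worktop: what is swept over it in the tray's -y direction drops into the trough. Tablets start at y = -4 to 46 mm in five rows at about x = -72, -36, 0, 36, 72 mm, one piece a row in any order. A pouring spout breaks the +y rim at x = 32 to 84 mm, out to y = 128 mm
- trough (a point): centre of the trough's floor, 5 mm above the worktop, 23 mm below the deck. The trough's inside is x = -98 to 98 and y = -84 to -35 mm; its outer wall is 28 mm high, its outside with the hinge leaves at y = -93 mm
- cover (a joint): angle of the trough's cover, rad: 0 = shut, flat over the trough; 1.57 = upright; 2.1 = its stop, leaning out over the tray's -y side; starts at 1.65 to 2.0. The hinge is stiff (0.035 N m, under 1 N at the free edge): the cover stays at whatever angle it is left and does not fall shut
- cover_hinge (a point): middle of the cover's hinge axis, 31 mm above the worktop; the axis runs along the tray's x at y = -87 mm
- cover_edge (a point): middle of the cover's free edge, 55 mm from the hinge axis. The cover is a steel sheet 192 mm long and 2.5 mm thick with a 5 mm round bead along this edge; when shut it lies level, its top 31 mm above the worktop, its bead (top 33 mm) just over the deck's open edge
- tablet_1: whole round white tablet, a flat disc 22 mm in diameter and 8 mm thick with a score line across the top, lying loose on the tray's deck; origin at the centre of its underside, z up while it lies as it started
- tablet_2: whole round white tablet, a flat disc 22 mm in diameter and 8 mm thick with a score line across the top, lying loose on the tray's deck; origin at the centre of its underside, z up while it lies as it started
- tablet_3: whole round white tablet, a flat disc 22 mm in diameter and 8 mm thick with a score line across the top, lying loose on the tray's deck; origin at the centre of its underside, z up while it lies as it started
- tablet_4: whole round white tablet, a flat disc 22 mm in diameter and 8 mm thick with a score line across the top, lying loose on the tray's deck; origin at the centre of its underside, z up while it lies as it started
- half_tablet: broken half tablet: a half disc 22 mm by 12 mm, 8 mm thick, white like the others, lying on the deck; origin near the middle of its underside
- jar: white jar with black cap, 48 mm in diameter, 92 mm high, on the worktop beyond the tray's rim at the tray's -x, +y corner; origin at the centre of its underside; loose
- vial: empty sample vial with a cap, 15 mm in diameter, 56 mm high, standing on the worktop behind the tray's +y rim; origin at the centre of its underside; loose
- spatula: weighing spatula, 194 mm long, 8 mm high, lying on the worktop along the tray's -x side; origin at its middle; loose

How it is judged:
By the outcome, as a careful person would: the job done as asked, in the order asked, and still so for the second after the job is handed in, with the robot touching nothing.
It also fails if it takes over 58 s, if anything falls off the work surface, if the arm or the gripper's body presses on something with over 40 N, if the wrist force passes 120 N, or if a joint passes its speed limit or range.

## Robot

A 7-joint arm with a two-finger parallel gripper is mounted at the origin on a cart in front of the work surface, level with it; the furniture and walls round the work are solid. World frame = base frame: x ahead of the robot, y to its left, z up, the work surface at z = 0. Lengths are in m, angles in rad, forces in N, time in s.
With the tool pointing down it reaches from about 0.4 to 0.85 m from the base axis. Payload 4.5 kg.
Tool frame: the origin (TCP) lies at the very end of the fingers, on their centre line; the grasp point (between the pads) lies 19 mm behind it (r.grip_depth is the z of the grasp point in the tool frame, in m); z points along the fingers, y is the line along which they close (so a half turn about z gives the same grasp; the last joint's range is limited). The gripper opens to 88 mm and grips with 3 to 60 N. Pads are 18 mm wide; open, the fingers measure 123 mm over their backs; the gripper's body (75 mm by 187 mm) begins 45 mm behind the grasp point.
Start: joints at [1.377, 0.689, -0.195, 1.565, 0.157, 0.902, -0.215], TCP at [0.141, -0.609, 0.239] pointing down, gripper open.
Joint ranges: [-3.01, 3.01], [-0.46, 2.08], [-1.47, 1.51], [0.13, 2.56], [-1, 4.14], [0.04, 2.09], [-2.66, 2.66]. Speed limits (rad/s): [2.57, 2.57, 3.14, 3.14, 3.14, 3.14, 3.14].

## Interface

Orientations are given as a unit quaternion [x, y, z, w].
In Python, from plant import r gives the robot as it stands.
- The arm moves only by the shell command python3 steer.py 'ROWS' [FORCE]. ROWS is a JSON list of rows, 1 to 10 of them, each of 7 numbers: the opening from 0.0 (shut) to 1.0 (fully open), then dx, dy, dz in m, then a rotation vector rx, ry, rz in rad; each row is the pose to reach, as a shift and turn from the pose commanded when the command began, along the tool's axes at that moment; what a row does not reach only later rows make up. A row lasts 1/10 s, in which the tool goes at most 0.05 m and 0.15 rad, less where a joint would pass 70% of its speed; a pose out of reach is approached as far as the arm can. The fingers move at their own pace and stop on an object; FORCE is the grip in N (left out, the last holds). Time passes only in rows, so rows that do not move let the fingers close. It prints the time, the measured TCP pose, the force, the opening and the grip force at its end.
- r.get_state(): the state, without advancing time (a new reading comes with each control period).
- r.snapshot(name): name is "scene" or "top"; returns the picture (480x640x3 uint8, red, green, blue); there is no depth.
- r.camera_params(name): a dict with "fx", "fy", "cx", "cy" (pixels), "rvec" (rotation vector, rad) and "tvec" (3), from world to camera coordinates, as OpenCV has them. Camera axes: x right, y down, z forward; pixel columns grow to the right and rows downward; lengths in m; the calibration is good to about 2 mm. A picture is of the moment at which its call begins. camera_params takes no time and is no camera call.
- r.finish_job(): hands the job in; it is judged then, once.
The state is a dict: "clock": time; "q": joint angles; "qd": joint speeds; "joint_torque": joint torques, N m; "tool_pos": TCP position; "eef_rot": TCP orientation; "contact_force": force on the tool from outside, world axes, zero at the start; "moment": the same for the moment, N m; "opening": opening from 0.0 (shut) to 1.0 (fully open); "finger_force": force on a finger pad.
Only numpy, scipy, OpenCV 4.12 (cv2) and the standard library are available. Lean on these libraries where they do the work, as an engineer would, in place of code of your own. Each camera call takes 0.05 s, during which the arm holds its last target. There are 200 camera calls.

## Working session

There is one attempt and no reset: what is moved stays moved. The work goes in short steps, Python scripts to look and compute and a shell command to move; the robot and the scene stay as the last step left them, time stands still between calls to the robot, and variables do not carry over. Pictures are saved under pics/ and viewed, at most 10 in all, crops included, and the job is handed in when it is done.

```bash
ls; mkdir -p pics
python3 - <<'E'
from plant import r
import cv2
for n in("top","scene"):
    cv2.imwrite(f"pics/{n}0.png",r.snapshot(n)[:,:,::-1]); print(r.camera_params(n))
s=r.get_state();print(s)
E
```

```text
pics
plant.py
steer.py
{'fx': 585.8128662730664, 'fy': 585.8128662730664, 'cx': 318.62119629756927, 'cy': 232.5730055161992, 'rvec': array([ 2.11959734, -2.10393047,  0.17170758]), 'tvec': array([0.0584291 , 0.52398775, 0.93878653])}
{'fx': 569.053501085905, 'fy': 569.053501085905, 'cx': 319.6181746136802, 'cy': 237.4585488392596, 'rvec': array([ 1.01766258, -2.143973  ,  1.28524438]), 'tvec': array([0.36283364, 0.22157488, 0.54738897])}
{'clock': 0.1, 'q': array([ 1.37682909,  0.68990901, -0.19452894,  1.56620432,  0.15730004,
        0.90252801, -0.21513077]), 'qd': array([-2.53361652e-04, -3.36272882e-04, -8.07992370e-04, -1.74183244e-03,
        7.78597493e-04, -4.06388376e-04, -4.93607825e-05]), 'joint_torque': array([-3.31808988e-03, -5.28498888e+01, -1.27129901e+00, -1.53838813e+01,
       -5.25219343e-02,  1.99766138e-03,  8.28081113e-06]), 'tool_pos': array([ 0.14096143, -0.60832096,  0.23799443]), 'eef_rot': array([ 9.93519197e-01,  1.13661422e-01, -1.52096375e-04, -8.14545757e-04]), 'contact_force': array([ 0.6686933 , -0.73007069, -0.00981336]), 'moment': array([-0.0142575 ,  0.00750821,  0.02150768]), 'finger_force': 0.0, 'opening': 0.9998682547854381}
```

View pics/top0.png

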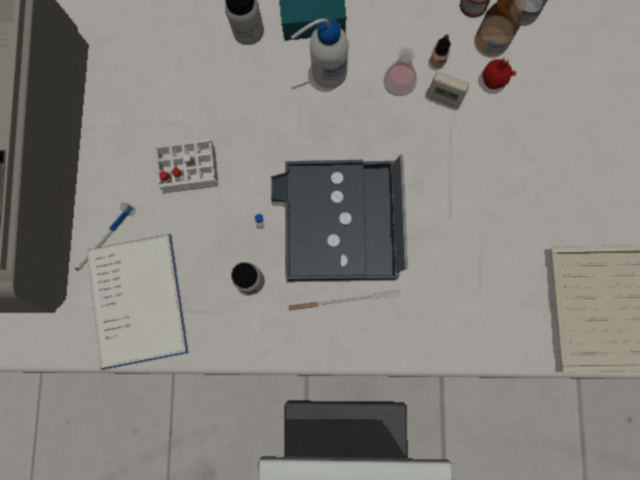

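View pics/scene0.png

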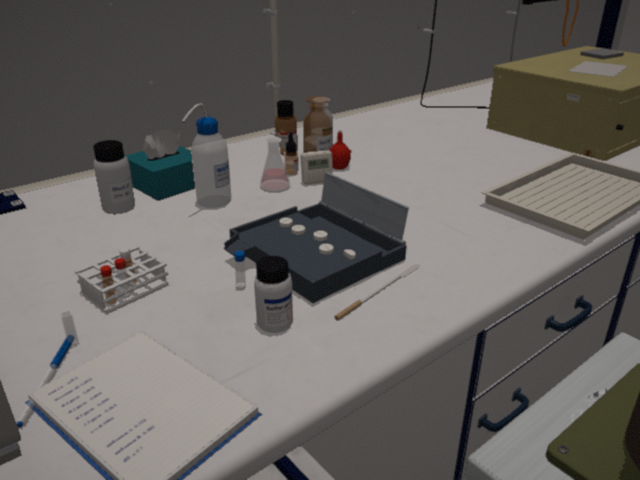

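Both views show the tray with its +x pointing away from the robot (up in top view). The whole tablets are near (337,178), (337,197), (345,218) and (334,240). The half is at (344,260), in row x≈-72. The cover leans out at the right, near column 400.

```bash
cat > h.py <<'E'
import numpy as np,cv2
from scipy.optimize import least_squares
from plant import r
C={n:r.camera_params(n) for n in("top","scene")}
def proj(n,P):
    c=C[n];K=np.array([[c['fx'],0,c['cx']],[0,c['fy'],c['cy']],[0,0,1.]])
    return cv2.projectPoints(np.float64(P).reshape(-1,1,3),c['rvec'],c['tvec'],K,None)[0][:,0]
def back(n,uv,z):
    c=C[n];R=cv2.Rodrigues(c['rvec'])[0];o=-R.T@c['tvec']
    d=R.T@np.array([(uv[0]-c['cx'])/c['fx'],(uv[1]-c['cy'])/c['fy'],1]);return o+d*(z-o[2])/d[2]
def t2w(p,T):
    p=np.atleast_2d(p);a=T[2];return np.c_[T[0]+p[:,0]*np.cos(a)-p[:,1]*np.sin(a),T[1]+p[:,0]*np.sin(a)+p[:,1]*np.cos(a),p[:,2]]
def w2t(p,T):
    p=np.atleast_2d(p);a=T[2];d=p[:,:2]-T[:2];return np.c_[d[:,0]*np.cos(a)+d[:,1]*np.sin(a),-d[:,0]*np.sin(a)+d[:,1]*np.cos(a)]
def tablets(img):
    m=(img.min(2)>150).astype(np.uint8);m[:, :295]=0;m[:,395:]=0;m[:168]=0;m[272:]=0
    n,l,s,c=cv2.connectedComponentsWithStats(m);return [(c[i],s[i,4]) for i in range(1,n) if 15<s[i,4]<400]
E
python3 - <<'E'
from h import *
im=cv2.imread('pics/top0.png')
for c,a in tablets(im): print(c.round(1),a,back('top',c,.036).round(4))
cv2.imwrite('pics/c0.png',cv2.resize(im[148:292,262:418],None,fx=5,fy=5,interpolation=cv2.INTER_CUBIC)[:600*2][:720])
i=cv2.imread('pics/c0.png');cv2.imwrite('pics/c0.png',cv2.convertScaleAbs(cv2.resize(i,(650,600)),alpha=2))
E
```

```text
[336.8 177.4] 86 [0.6241 0.0319 0.036 ]
[336.7 196.5] 88 [0.59  0.032 0.036]
[345. 218.] 93 [0.5519 0.0176 0.036 ]
[333.  239.9] 96 [0.5135 0.038  0.036 ]
[343.4 260.1] 43 [0.4789 0.0201 0.036 ]
```

View pics/c0.png

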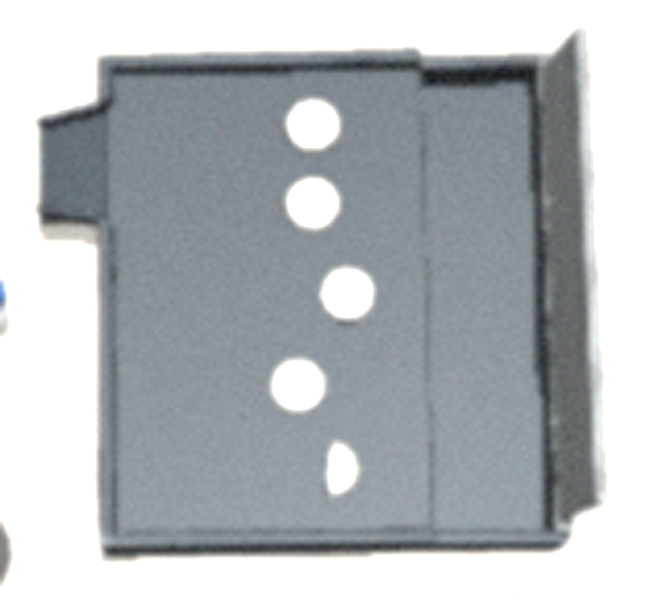

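```bash
cat >> h.py <<'E'
def ov(T,phi,img,name,n='top',roi=(262,148,418,292),f=5):
    L=lambda *p:np.float64(p)/1000
    y=-87+55*np.cos(phi);z=31+55*np.sin(phi)
    ls=[L((104,101,38),(104,-35,38),(98,-35,28),(-98,-35,28),(-104,-35,38),(-104,101,38),(104,101,38)),L((98,95,28),(-98,95,28)),L((98,-84,5),(-98,-84,5),(-98,-35,5),(98,-35,5),(98,-84,5)),L((96,-87,31),(96,y,z),(-96,y,z),(-96,-87,31))]
    x0,y0,x1,y1=roi;o=cv2.convertScaleAbs(cv2.resize(img[y0:y1,x0:x1],None,fx=f,fy=f,interpolation=cv2.INTER_CUBIC),alpha=1.6)
    for l in ls: cv2.polylines(o,[(((proj(n,t2w(l,T))+.5-[x0,y0])*f)).astype(int).reshape(-1,1,2)],False,(0,255,0),1)
    cv2.imwrite(name,cv2.resize(o,None,fx=600/o.shape[0],fy=600/o.shape[0]) if o.shape[0]>600 else o)
E
python3 - <<'E'
from h import *
s=156/650
px=lambda u,v:np.array([262+u*s-.5,148+v*s-.5])
F=[((104,101,38),px(101,56)),((104,-35,38),px(418,50)),((80,-35,28),px(423,110)),((-90,-35,28),px(432,515)),((84,128,28),px(42,120)),((32,128,28),px(42,220))]
P=np.float64([f[0] for f in F])/1000;U=np.array([f[1] for f in F])
W=np.array([[1,1],[1,1],[1,0],[1,0],[1,1],[1,1]])
fit=least_squares(lambda T:((proj('top',t2w(P,T))-U)*W).ravel(),[.55,.03,0])
print(fit.x.tolist(),fit.fun.reshape(-1,2).round(1).tolist())
im=cv2.imread('pics/top0.png');T=fit.x
for c,a in tablets(im): print((w2t(back('top',c,.036),T)*1000).round(1))
a=cv2.imread('pics/top0.png');b=cv2.imread('pics/scene0.png')
ov(T,1.8,a,'pics/o1.png');ov(T,1.8,b,'pics/o2.png','scene',(215,165,415,300),4)
x=cv2.imread('pics/o1.png');y=cv2.imread('pics/o2.png');
x=cv2.resize(x,(400,370));y=cv2.resize(y,(400,270))
o=np.zeros((600,800,3),np.uint8);o[:370,:400]=x;o[:270,400:]=y;cv2.imwrite('pics/o.png',o)
E
```

```text
[0.5512603117610696, 0.01884524213948065, 0.02027857974707747] [[-0.3, 0.0], [1.4, 0.1], [0.3, 0.0], [0.6, -0.0], [-0.9, -2.5], [-1.1, 2.2]]
[[73.1 11.6]]
[[39.  12.4]]
[[ 0.6 -1.3]]
[[-37.4  19.9]]
[[-72.3   2.8]]
```

View pics/o.png

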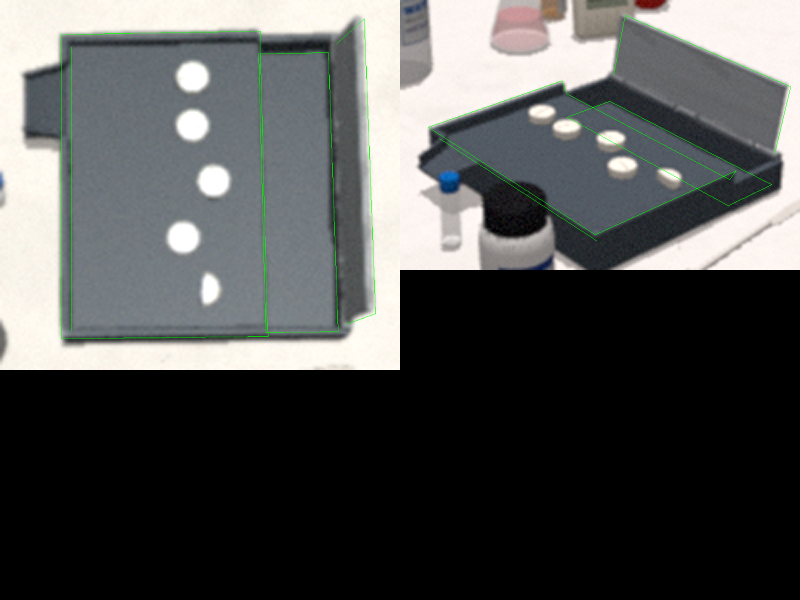

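```bash
cat >> h.py <<'E'
from scipy.spatial.transform import Rotation as Ro
T=np.array([0.55126,0.018845,0.02028])
def go(*ps):
    s=r.get_state();R=Ro.from_quat(s['eef_rot'])
    want=Ro.from_matrix(np.array([[0,1,0],[1,0,0],[0,0,-1.]]));want=Ro.from_euler('z',T[2])*want
    # tool y along +tray x, tool x along +tray y, z down
    for p in ps:
        w=t2w(np.float64(p)/1000,T)[0];print(p,'d',R.inv().apply(w-s['tool_pos']).round(4),'rot',(R.inv()*want).as_rotvec().round(4))
    print('tray',(w2t(s['tool_pos'],T)*1000).round(1),s['tool_pos'][2].round(4),s['contact_force'].round(1),s['clock'])
E
python3 - <<'E'
from h import *
go((56,45,150))
print((w2t(back('top',(245,277),.092),T)*1000).round())
E
```

```text
(56, 45, 150) d [ 0.6054 -0.5506  0.0888] rot [-1.5000e-03 -1.0000e-03 -1.3633e+00]
tray [[-422.9 -618.7]] 0.238 [ 0.7 -0.7 -0. ] 0.1
[[-105.  161.]]
```

```bash
F="[0.2,0.6054,-0.5506,0,0,0,-1.3633]"; python3 steer.py '[[0.2,0.6054,-0.5506,0,0,0,-1.3633],[0.2,0.6054,-0.5506,0,0,0,-1.3633],[0.2,0.6054,-0.5506,0,0,0,-1.3633],[0.2,0.6054,-0.5506,0,0,0,-1.3633],[0.2,0.6054,-0.5506,0,0,0,-1.3633],[0.2,0.6054,-0.5506,0,0,0,-1.3633],[0.2,0.6054,-0.5506,0,0,0,-1.3633],[0.2,0.6054,-0.5506,0,0,0,-1.3633],[0.2,0.6054,-0.5506,0,0,0,-1.3633],[0.2,0.6054,-0.5506,0,0,0,-1.3633]]' 10
python3 -c "
from h import *
go((56,45,150))"
```

```text
clock: 1.1
tool_pos: [0.426, -0.196, 0.2385]
eef_rot: [0.699, 0.715, -0.0, -0.0]
contact_force: [0.4, -1.0, -0.4]
opening: 0.201
finger_force: 0.0
(56, 45, 150) d [0.2567 0.1864 0.0885] rot [-0.0005 -0.0003  0.0031]
tray [[-129.6 -212.3]] 0.2385 [ 0.4 -1.  -0.4] 1.1
```

```bash
python3 steer.py '[[0.2,0.257,0.186,0,0,0,0],[0.2,0.257,0.186,0,0,0,0],[0.2,0.257,0.186,0,0,0,0],[0.2,0.257,0.186,0,0,0,0],[0.2,0.257,0.186,0,0,0,0],[0.2,0.257,0.186,0.09,0,0,0],[0.2,0.257,0.186,0.09,0,0,0],[0.2,0.257,0.186,0.13,0,0,0],[0.2,0.257,0.186,0.13,0,0,0],[0.2,0.257,0.186,0.13,0,0,0]]'
python3 -c "
from h import *
go((56,45,50),(56,45,31))
a=r.snapshot('scene')[:,:,::-1];b=r.snapshot('top')[:,:,::-1]
o=np.zeros((400,800,3),np.uint8);o[:,:400]=cv2.resize(a[120:320,200:400],(400,400));o[:,400:]=cv2.resize(b[120:320,220:420],(400,400));cv2.imwrite('pics/d.png',o)"
```

```text
clock: 2.1
tool_pos: [0.6055, 0.0625, 0.1083]
eef_rot: [0.7, 0.714, -0.001, -0.001]
contact_force: [0.2, -0.3, 1.3]
opening: 0.202
finger_force: 0.0
(56, 45, 50) d [0.0025 0.0011 0.0583] rot [-0.0026  0.001   0.    ]
(56, 45, 31) d [0.0025 0.0011 0.0773] rot [-0.0026  0.001   0.    ]
tray [[55.1 42.6]] 0.1083 [ 0.2 -0.3  1.3] 2.1
```

View pics/d.png

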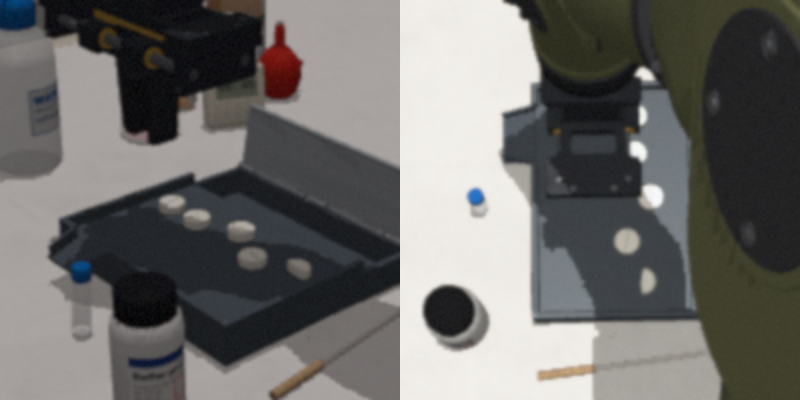

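The left view shows the fingers above the deck behind the far pair, which is clear. The right view shows the hand over rows x=36 and 72, with the tablets at its right edge. Next I'll descend and sweep.

```bash
python3 steer.py '[[0.2,0.002,0.001,0.03,0,0,0],[0.2,0.002,0.001,0.055,0,0,0],[0.2,0.002,0.001,0.07,0,0,0],[0.2,0.002,0.001,0.076,0,0,0],[0.2,0.002,0.001,0.076,0,0,0],[0.2,0.002,0.001,0.076,0,0,0]]'
python3 -c "
from h import *
go((56,10,31),(56,-40,31))"
```

```text
clock: 2.8
tool_pos: [0.6082, 0.0652, 0.0341]
eef_rot: [0.7, 0.714, 0.001, 0.001]
contact_force: [0.9, -0.3, 0.9]
opening: 0.2
finger_force: 0.0
(56, 10, 31) d [-0.0352 -0.0019  0.0031] rot [ 0.0023 -0.0004 -0.0004]
(56, -40, 31) d [-0.0852 -0.0019  0.0031] rot [ 0.0023 -0.0004 -0.0004]
tray [[57.9 45.2]] 0.0341 [ 0.9 -0.3  0.9] 2.8
```

```bash
python3 steer.py '[[0.2,-0.008,-0.002,0.002,0,0,0],[0.2,-0.016,-0.002,0.002,0,0,0],[0.2,-0.024,-0.002,0.002,0,0,0],[0.2,-0.032,-0.002,0.002,0,0,0],[0.2,-0.04,-0.002,0.002,0,0,0],[0.2,-0.048,-0.002,0.002,0,0,0],[0.2,-0.056,-0.002,0.002,0,0,0],[0.2,-0.064,-0.002,0.002,0,0,0],[0.2,-0.072,-0.002,0.002,0,0,0],[0.2,-0.08,-0.002,0.002,0,0,0]]'
python3 -c "
from h import *
go((56,-36,31))
a=r.snapshot('scene')[:,:,::-1];b=r.snapshot('top')[:,:,::-1]
o=np.zeros((400,800,3),np.uint8);o[:,:400]=cv2.resize(a[120:320,200:400],(400,400));o[:,400:]=cv2.resize(b[120:320,220:420],(400,400));cv2.imwrite('pics/e.png',o)"
```

```text
clock: 3.8
tool_pos: [0.6068, -0.0156, 0.0307]
eef_rot: [0.7, 0.714, -0.0, 0.0]
contact_force: [-0.2, -0.6, 0.1]
opening: 0.198
finger_force: 0.0
(56, -36, 31) d [-0.0004  0.0011 -0.0003] rot [-0.      0.0002  0.    ]
tray [[ 54.9 -35.6]] 0.0307 [-0.2 -0.6  0.1] 3.8
```

View pics/e.png

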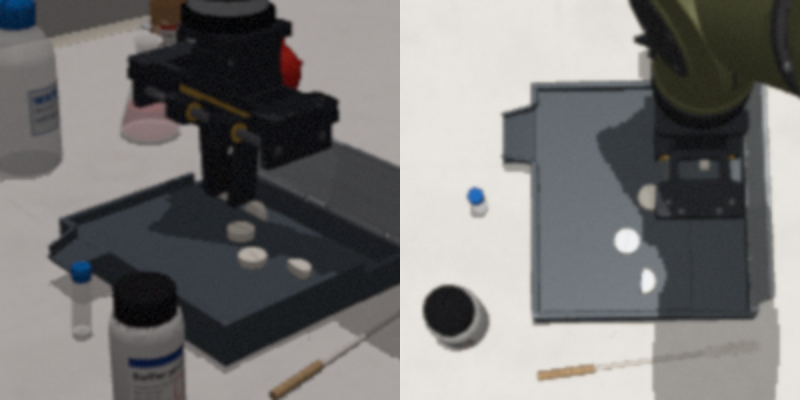

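Both tablets ahead of the fingers have reached the edge, and one looks tilted near (258,210) in the scene half. I'll push a little further, then lift and move to the second pair.

```bash
python3 steer.py '[[0.2,-0.004,0,0,0,0,0],[0.2,-0.008,0,0,0,0,0],[0.2,-0.008,0,0,0,0,0],[0.2,-0.008,0,-0.03,0,0,0],[0.2,-0.008,0,-0.06,0,0,0],[0.23,0.03,-0.03,-0.06,0,0,0],[0.23,0.06,-0.06,-0.06,0,0,0],[0.23,0.087,-0.074,-0.06,0,0,0],[0.23,0.087,-0.074,-0.06,0,0,0],[0.23,0.087,-0.074,-0.06,0,0,0]]'
python3 -c "
from h import *
go((-18.4,48,31))
a=r.snapshot('scene')[:,:,::-1];b=r.snapshot('top')[:,:,::-1]
o=np.zeros((400,800,3),np.uint8);o[:,:400]=cv2.resize(a[120:320,200:400],(400,400));o[:,400:]=cv2.resize(b[120:320,220:420],(400,400));cv2.imwrite('pics/f.png',o)"
```

```text
clock: 4.9
tool_pos: [0.5312, 0.0713, 0.0909]
eef_rot: [0.699, 0.715, 0.0, 0.0]
contact_force: [0.5, -0.7, -0.0]
opening: 0.23
finger_force: 0.0
(-18.4, 48, 31) d [-0.0048  0.0005  0.0599] rot [0.0004 0.0002 0.002 ]
tray [[-18.9  52.8]] 0.0909 [ 0.5 -0.7 -0. ] 4.9
```

View pics/f.png

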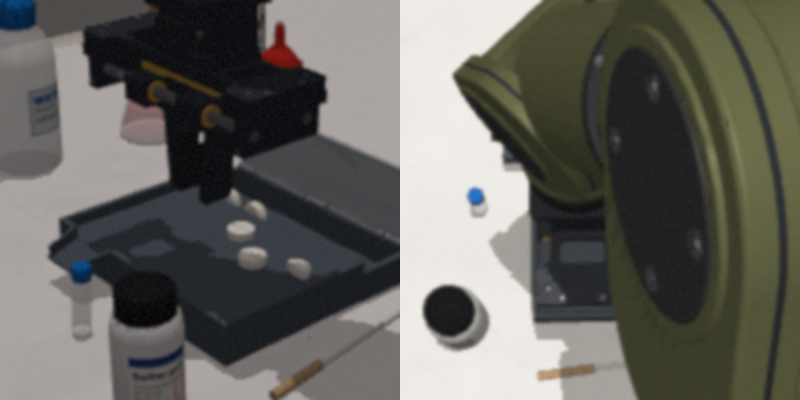

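Two tablets are now past the edge, in the trough at about (233,197) and (257,210), tilted against the wall. The remaining pair is untouched. Now the second sweep.

```bash
python3 steer.py '[[0.23,-0.004,0,0.025,0,0,0],[0.23,-0.004,0,0.045,0,0,0],[0.23,-0.004,0,0.056,0,0,0],[0.23,-0.004,0,0.06,0,0,0],[0.23,-0.004,0,0.06,0,0,0],[0.23,-0.004,0,0.06,0,0,0]]' 
python3 -c "
from h import *
go((-18.4,-44,31))"
```

```text
clock: 5.6
tool_pos: [0.5318, 0.0666, 0.0312]
eef_rot: [0.7, 0.714, 0.0, 0.0]
contact_force: [0.0, 0.1, 0.8]
opening: 0.227
finger_force: 0.0
(-18.4, -44, 31) d [-0.0921  0.0002  0.0002] rot [ 0.0011 -0.0002 -0.0004]
tray [[-18.5  48.1]] 0.0312 [0.  0.1 0.8] 5.6
```

```bash
python3 steer.py '[[0.23,-0.01,0,0,0,0,0],[0.23,-0.02,0,0,0,0,0],[0.23,-0.03,0,0,0,0,0],[0.23,-0.04,0,0,0,0,0],[0.23,-0.05,0,0,0,0,0],[0.23,-0.06,0,0,0,0,0],[0.23,-0.07,0,0,0,0,0],[0.23,-0.08,0,0,0,0,0],[0.23,-0.09,0,0,0,0,0],[0.23,-0.092,0,0,0,0,0]]' 
python3 steer.py '[[0.23,0,0,0,0,0,0],[0.23,0,0,-0.04,0,0,0],[0.23,0,0,-0.08,0,0,0],[0.23,0,0,-0.12,0,0,0],[0,0.05,0,-0.15,0,0,0],[0,0.1,0,-0.15,0,0,0],[0,0.15,0,-0.15,0,0,0],[0,0.2,0,-0.15,0,0,0],[0,0.2,0,-0.15,0,0,0],[0,0.2,0,-0.15,0,0,0]]'
python3 -c "
from h import *
a=r.snapshot('scene')[:,:,::-1];b=r.snapshot('top')[:,:,::-1]
o=np.zeros((400,800,3),np.uint8);o[:,:400]=cv2.resize(a[130:290,240:400],(400,400));o[:,400:]=cv2.resize(b[140:300,270:430],(400,400));cv2.imwrite('pics/g.png',o)"
```

```text
clock: 6.6
tool_pos: [0.5329, -0.0275, 0.0306]
eef_rot: [0.701, 0.713, -0.001, 0.0]
contact_force: [0.0, 0.2, 0.2]
opening: 0.234
finger_force: 0.0
clock: 7.6
tool_pos: [0.5281, 0.1779, 0.1808]
eef_rot: [0.698, 0.716, 0.001, -0.001]
contact_force: [0.5, -1.0, -0.8]
opening: 0.009
finger_force: 0.0
```

View pics/g.png

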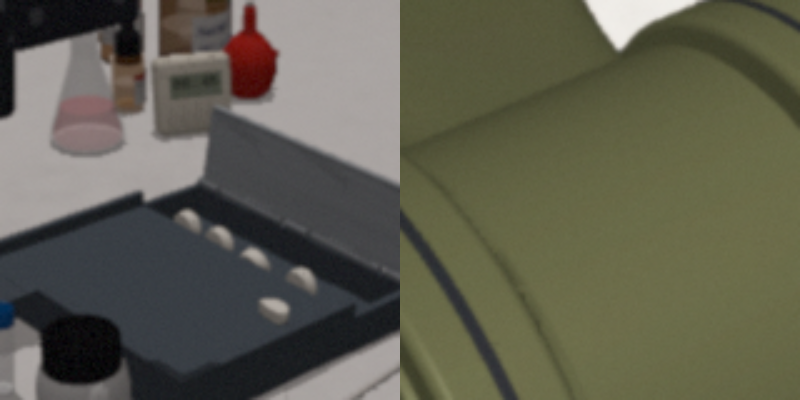

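All four whole tablets are in the trough, at about (187,220), (220,237), (255,258) and (300,278) in the left half. The half tablet is still on the deck at (273,308). Next I'll move round to the cover's outer side.

```bash
python3 -c "
from h import *
go((0,-155,180))"
```

```text
(0, -155, 180) d [-0.3098  0.0195  0.0009] rot [-0.0008  0.0019 -0.0005]
tray [[-19.4 154.8]] 0.1803 [-0.  -0.9  0.1] 7.7
```

```bash
python3 steer.py '[[0,-0.31,0.0195,0,0,0,0],[0,-0.31,0.0195,0,0,0,0],[0,-0.31,0.0195,0,0,0,0],[0,-0.31,0.0195,0,0,0,0],[0,-0.31,0.0195,0,0,0,0],[0,-0.31,0.0195,0,0,0,0],[0,-0.31,0.0195,0,0,0,0],[0,-0.31,0.0195,0,0,0,0],[0,-0.31,0.0195,0.04,0,0,0],[0,-0.31,0.0195,0.06,0,0,0]]'
python3 -c "
from h import *
go((0,-155,62))
a=r.snapshot('scene')[:,:,::-1];b=r.snapshot('top')[:,:,::-1]
o=np.zeros((400,800,3),np.uint8);o[:,:400]=cv2.resize(a[130:290,260:420],(400,400));o[:,400:]=cv2.resize(b[140:300,270:430],(400,400));cv2.imwrite('pics/i.png',o)"
```

```text
clock: 8.7
tool_pos: [0.5535, -0.1335, 0.1193]
eef_rot: [0.699, 0.715, -0.0, -0.001]
contact_force: [-0.5, -0.8, 0.1]
opening: 0.006
finger_force: 0.0
(0, -155, 62) d [-0.0027  0.0009  0.0572] rot [-0.0018 -0.0015  0.0013]
tray [[  -0.8 -152.3]] 0.1193 [-0.5 -0.8  0.1] 8.7
```

View pics/i.png

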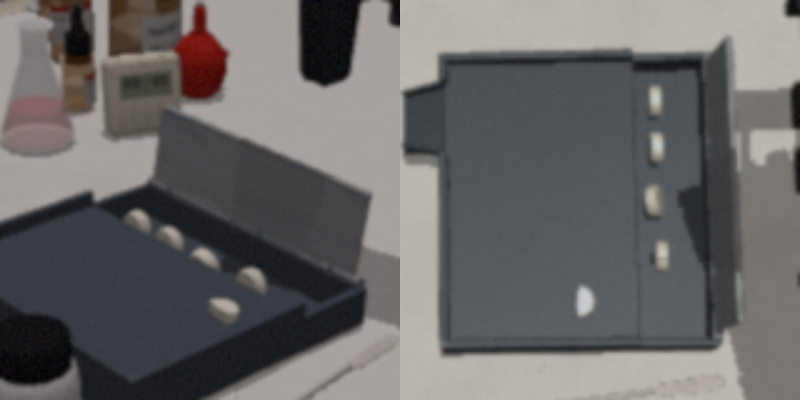

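All four tablets stand on edge in the trough (column ~655 in the right half), below the cover's level. The half is on the deck at (585,301). The cover leans out and the fingers are outside it. Lowering now.

```bash
python3 steer.py '[[0,-0.002,0.001,0.03,0,0,0],[0,-0.002,0.001,0.055,0,0,0],[0,-0.002,0.001,0.055,0,0,0],[0,0.02,0.001,0.055,0,0,0],[0,0.03,0.001,0.055,0,0,0],[0,0.04,0.001,0.055,0,0,0],[0,0.05,0.001,0.055,0,0,0],[0,0.06,0.001,0.055,0,0,0],[0,0.07,0.001,0.055,0,0,0],[0,0.08,0.001,0.055,0,0,0]]'
python3 -c "
from h import *
go((0,-60,64))"
```

```text
clock: 9.8
tool_pos: [0.554, -0.0547, 0.0657]
eef_rot: [0.7, 0.714, -0.0, 0.0]
contact_force: [-0.4, -1.3, -0.5]
opening: 0.005
finger_force: 0.4
(0, -60, 64) d [ 0.0135 -0.0013  0.0017] rot [-0.0003  0.0006 -0.0004]
tray [[  1.3 -73.5]] 0.0657 [-0.4 -1.3 -0.5] 9.8
```

```bash
python3 steer.py '[[0,0.005,0,0.002,0,0,0],[0,0.0105,0,0.0067,0,0,0],[0,0.014,0,0.0105,0,0,0],[0,0.0175,0,0.0147,0,0,0],[0,0.0205,0,0.0187,0,0,0],[0,0.0235,0,0.0227,0,0,0],[0,0.0275,0,0.0267,0,0,0],[0,0.0275,0,0.0297,0,0,0],[0,0.0275,0,0.032,0,0,0],[0,0.0275,0,0.032,0,0,0]]'
python3 -c "
from h import *
go((0,-46,31))"
```

```text
clock: 10.8
tool_pos: [0.5534, -0.0275, 0.0334]
eef_rot: [0.7, 0.714, -0.0, -0.0]
contact_force: [0.5, 0.7, 0.2]
opening: 0.008
finger_force: 0.0
(0, -46, 31) d [ 0.0004 -0.0012  0.0024] rot [-0.0004  0.0001  0.0001]
tray [[  1.2 -46.4]] 0.0334 [0.5 0.7 0.2] 10.8
```

Pressing down now, with the fingers slightly nearer the free edge.

```bash
python3 steer.py '[[0,0.003,0,0.001,0,0,0],[0,0.003,0,0.002,0,0,0],[0,0.003,0,0.003,0,0,0],[0,0.003,0,0.004,0,0,0],[0,0.003,0,0.004,0,0,0],[0,0.003,0,0.004,0,0,0]]'
```

```text
clock: 11.4
tool_pos: [0.5536, -0.0255, 0.0313]
eef_rot: [0.7, 0.714, -0.0, 0.001]
contact_force: [-2.8, -3.0, 14.5]
opening: 0.005
finger_force: 8.6
```

```bash
python3 steer.py '[[0,0,0,0.001,0,0,0],[0,0,0,0.002,0,0,0],[0,0,0,0.002,0,0,0],[0,0,0,0.002,0,0,0]]'; python3 steer.py '[[0,0,0,-0.02,0,0,0],[0,0,0,-0.06,0,0,0],[0,0,0,-0.1,0,0,0],[0,-0.05,0,-0.12,0,0,0],[0,-0.1,0,-0.12,0,0,0],[0,-0.15,0,-0.12,0,0,0],[0,-0.2,0,-0.12,0,0,0],[0,-0.2,0,-0.12,0,0,0],[0,-0.2,0,-0.12,0,0,0],[0,-0.2,0,-0.12,0,0,0]]'
python3 -c "
from h import *
a=r.snapshot('scene')[:,:,::-1];b=r.snapshot('top')[:,:,::-1]
o=np.zeros((400,800,3),np.uint8);o[:,:400]=cv2.resize(a[160:320,240:400],(400,400));o[:,400:]=cv2.resize(b[150:320,230:400],(400,400));cv2.imwrite('pics/j.png',o)"
```

```text
clock: 11.8
tool_pos: [0.5536, -0.0255, 0.0311]
eef_rot: [0.7, 0.714, -0.0, 0.002]
contact_force: [-6.5, -3.4, 31.1]
opening: 0.007
finger_force: 16.9
clock: 12.8
tool_pos: [0.5579, -0.2221, 0.1478]
eef_rot: [0.699, 0.715, 0.001, -0.001]
contact_force: [-0.4, 0.6, -0.5]
opening: 0.004
finger_force: 0.0
```

View pics/j.png

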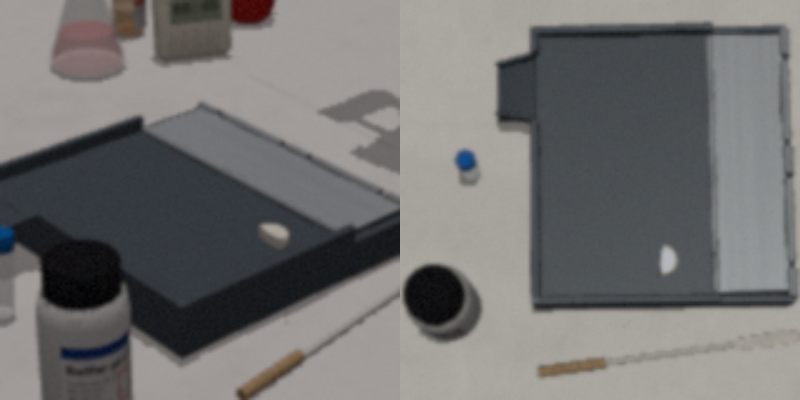

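The cover lies flat over the trough. The half tablet is alone on the deck at (668,260) in the right half. The jar, vial and spatula have not moved.

```bash
python3 -c "
from plant import r
print(r.finish_job())"
```

```text
the job is handed in; nothing more can be done
None
```

The job is handed in at about 13 s on the clock: all four whole tablets are in the trough under the cover, which is pressed shut; the half tablet is still on the deck, and the jar, vial and spatula are where they were.

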